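# Clamp a plastic sample on the infrared analyser with its slip-clutch pressure arm

## Robot

A 6-joint arm with a two-finger parallel gripper is mounted at the origin on a cart in front of the work surface, level with it; the furniture and walls round the work are solid. World frame = base frame: x ahead of the robot, y to its left, z up, the work surface at z = 0. Lengths are in m, angles in rad, forces in N, time in s.
With the tool pointing down it reaches from about 0.3 to 0.875 m from the base axis. Payload 6.4 kg.
Tool frame: the origin (TCP) lies at the very end of the fingers, on their centre line; the grasp point (between the pads) lies 19 mm behind it; z points along the fingers, y is the line along which they close (so a half turn about z gives the same grasp; the last joint's range is limited). The gripper opens to 88 mm and grips with 3 to 60 N. Pads are 18 mm wide; open, the fingers measure 123 mm over their backs; the gripper's body (75 mm by 187 mm) begins 45 mm behind the grasp point.
Start: joints at [-1.546, 0.181, 1.607, -0, 1.354, -0.206], TCP at [0.132, -0.56, 0.239] pointing down, gripper open.
Joint ranges: [-2.99, 2.99], [-0.89, 2.07], [0.3, 2.58], [-1.14, 4.28], [0, 2.63], [-3.12, 3.12]. Speed limits (rad/s): [2.57, 2.57, 3.01, 3.14, 3.14, 3.14].

## Interface

Orientations are given as a rotation vector (axis times angle).
In Python, from station import monitor, cams, arm, nets gives the robot as it stands.
- The arm moves only by the tool send_rows, never from a script. Its argument "increments" is a list of rows, each a list of 6 numbers: the shift along the tool's x, y, z as a fraction of full scale, then the turn, a rotation vector about the tool's x, y, z as a fraction of full scale. A call has exactly 5 rows; each row shifts and turns the commanded pose from where the row before left it, along the tool's axes as they then stand; what a row does not reach is not made up. Full scale, the value 1, is 1 m for a shift and 0.1 rad for a turn. A row lasts 1/10 s, in which the tool goes at most 50 mm and 8.59 degrees, less where a joint would pass 70% of its speed; a pose out of reach is approached as far as the arm can. A call with a number of a shift or a turn outside -1 to 1 is refused whole. A call with a gripper value outside its range is refused whole. "hand" is the gripper command: -1 is shut, 1 is fully open, values between are in proportion, set as the call begins (left out, the last holds). The fingers move at their own pace and stop on an object; "grip_force" is the grip in N (left out, the last holds). Time passes only in rows, so rows that do not move let the fingers close, or fill a call up. It gives the time, the measured TCP pose, the force, the opening and the grip force at its end, in the units of the state.
- monitor.observe(): the state, without advancing time (a new reading comes with each control period).
- cams.capture(name): name is "scene" or "top"; returns a dict with "image" (384x512x3 uint8, blue, green, red), "intrinsics" (3x3 intrinsics, pixels), "k1" (the pictures are not rectified: a ray, as slopes to the right and down, at radius r is drawn at 1 + k1 r^2 times it, then the intrinsics apply), "position" and "attitude" of the camera in the world. Camera axes: x right, y up, looking along -z (the intrinsics and any distortion apply to the point x, -y, -z); pixel columns grow to the right and rows downward; lengths in m; the calibration is good to about 2 mm. A picture is of the moment at which its call begins. There is no depth.
- arm.close_job(): hands the job in; it is judged then, once.
Trained networks look in a picture, given as the dict that the camera call returned (one of the last four; its "shot" number tells which), for a name from the list of things; names that differ only in an ending like _2 or _b are one class to them, and where a whole thing is asked for, a point or a joint stands for the part that bears it (a point fixed in the world has none). Each returns a list of dicts, best first, with "conf" (0 to 1); they miss things now and then, are a little off and sometimes report something else, mostly with a low value. They report only what shows in the picture. A call takes as long as a camera call. They do not tell look-alikes from the thing itself.
- nets.look_for(thing, picture): "extent" ([left, top, width, height] in pixels, round what is visible of it).
- nets.outline_of(thing, picture): "region" (384x512 bool, what is visible of it) and "extent" ([left, top, width, height] in pixels, round what is visible of it).
- nets.tip_of(thing, picture): "centre" ([row, column] in pixels: a listed point, or the origin of a listed thing).
The state is a dict: "time_s": time; "qpos": joint angles; "joint_velocities": joint speeds; "joint_efforts": joint torques, N m; "tool_pos": TCP position; "tcp_rot": TCP orientation; "force": force on the tool from outside, world axes, zero at the start; "ft_torque": the same for the moment, N m; "finger_gap": finger opening in m; "grip_force": force on a finger pad.
Only numpy, scipy, OpenCV 4.12 (cv2) and the standard library are available. Lean on these libraries where they do the work, as an engineer would, in place of code of your own. Each camera call takes 0.05 s, during which the arm holds its last target. There are 200 camera calls.

## Task

Get the infrared analyser ready to measure the plastic bar that lies on its sample plate: swing the pressure arm fully home over the crystal, then turn its knob clockwise until the clutch clicks, so that the foot presses the bar onto the crystal. Stop after a few clicks, within one turn of the first, and let go. Do not shift the bar, and leave the other things on the bench alone.

Things in the scene. Friction and masses are not known exactly. Their poses are not given: they have to be found in the camera images.
- crystal (a point): The measuring crystal: middle of the round steel sample plate (72 mm across), at its top face, 62 mm above the bench. The plate lies on the flat top (58 mm above the bench) of a compact white bench instrument, 190 x 135 mm with a black foot, fixed to the bench. The point's x axis runs level from the crystal to the arm's pivot post, which stands 100 mm away at the back of the instrument; z is up.
- pivot (a point): The vertical hinge axis of the grey pressure arm, at 106 mm above the bench, half-way up the arm. The arm is a level bar 32 mm wide, its underside 94 mm and its top 114 to 118 mm above the bench; it runs 100 mm from this axis to the knob's axis, with rounded ends of 23 to 24 mm radius. The point turns with the arm: its -x axis points along the arm to the knob.
- knob_centre (a point): Centre of the black fluted knob that stands on the free end of the arm: 43 mm across, 40 mm high, vertical axis, from 123 to 163 mm above the bench, this point 143 mm above the bench, 100 mm from the pivot axis. Below it, an aluminium collar (39 mm across, 116.5 to 122 mm above the bench) turns with the screw and has a black index line. The point moves with the arm but does not turn with the knob. The knob turns in place; it does not rise or sink.
- press_arm (a joint): Angle of the arm in rad: 0 is fully home, the knob straight above the crystal, against a stop; positive is swung open, counter-clockwise seen from above, to 1.3. It closes clockwise, stays where it is left, and takes about 0.12 N m to move (1 to 2 N at the knob). Turning the knob clockwise pushes the arm towards its stop.
- screw (a joint): Angle of the clamping screw in rad, growing clockwise seen from above: 0 with the foot fully raised, 3.2 at its shoulder stop. It lowers the foot by 1.9 mm a rad and takes 0.06 to 0.09 N m. The foot meets the bar at about 2.2. It cannot go on past 3.2, so that the clutch then slips; as a click lands with the knob held still, the screw may spring back by up to 0.26, which is fine. It stays where it is left, and starts between 0.3 and 1.7.
- knob (a joint): Slip of the knob against the screw in rad, growing clockwise: 0 before the first click, then in steps of 0.52 (30 degrees, one click each). Knob and screw are joined by a sprung ball-detent clutch that turns the screw until it resists with about 0.25 N m and then clicks over to the next detent, and the torque drops; a grip of 25 N or more turns it without sliding; with the knob let go, it rests in a detent.
- foot: The steel pressing foot under the free end of the arm, 13 mm across, sprung, on the knob's axis; the origin is the middle of its underside, 70 mm above the bench when fully raised. It does not turn.
- sample: The sample: a black moulded plastic bar 80 x 20 x 4 mm lying loose and flat over the crystal; the origin is the middle of its underside, x along its length.
- spare_bar: A second bar like the sample, lying on the bench to the right of the instrument; leave it. Origin in the middle of its underside.
- forceps: Steel forceps, 129 x 20 x 10 mm, lying on the bench beside the instrument; leave them. Origin in the middle of the underside.
- marker: A marker pen, 140 mm long, lying on the bench; leave it. Origin in the middle of its underside.
- beaker: A clear beaker, 71 mm across and 88 mm high, standing on the bench; leave it. Origin in the middle of its underside.
- tape: A roll of tape, 100 mm across and 25 mm high, lying flat on the bench to the left; leave it. Origin in the middle of its underside.
Not all that is in view belongs to the job. What is shaped like the sample but purple or red is not meant.

How it is judged:
By the outcome, as a careful person would: the job done as asked, in the order asked, and still so for the second after the job is handed in, with the robot touching nothing.
It also fails if it takes over 58 s, if anything falls off the work surface, if the arm or the gripper's body presses on something with over 40 N, if the wrist force passes 120 N, or if a joint passes its speed limit or range.

## Working session

There is one attempt and no reset: what is moved stays moved. The work goes in short steps, Python scripts to look and compute and a tool call to move; the robot and the scene stay as the last step left them, time stands still between calls to the robot, and variables do not carry over. Pictures are saved under pics/ and viewed, at most 10 in all, crops included, and the job is handed in when it is done.

Besides the shell and the picture viewer there is one more tool, called after "Emit:" by a JSON object that holds its "api" and its "payload", one argument or row to a line. send_rows: Moves the arm, as the interface text tells. Its arguments: {"type":"object","properties":{"increments":{"type":"array"},"hand":{"type":"number"},"grip_force":{"type":"number"}},"required":["increments"]}

```bash
mkdir -p pics
cat > h.py <<'E'
import numpy as np, cv2
from scipy.spatial.transform import Rotation as R
from station import monitor, cams, arm, nets
def rot(a):
    a=np.array(a,float)
    if a.shape==(3,3): return a
    return R.from_rotvec(a).as_matrix() if a.size==3 else R.from_quat(a).as_matrix()
def ray(p,rc):
    K=np.array(p["intrinsics"]);d=np.array([(rc[1]-K[0,2])/K[0,0],(rc[0]-K[1,2])/K[1,1]]);s=d.copy()
    for _ in range(20): s=d/(1+p["k1"]*(s@s))
    return np.array(p["position"]),rot(p["attitude"])@np.array([s[0],-s[1],-1])
def at(p,rc,z):
    o,v=ray(p,rc);return o+v*(z-o[2])/v[2]
def proj(p,X):
    c=rot(p["attitude"]).T@(np.array(X)-p["position"]);s=np.array([c[0],-c[1]])/-c[2];s=s*(1+p["k1"]*(s@s))
    K=np.array(p["intrinsics"]);return K[1,1]*s[1]+K[1,2],K[0,0]*s[0]+K[0,2]
E
python3 - <<'E'
from h import *
Z=dict(crystal=.062,pivot=.106,knob_centre=.143,sample=.062,foot=.068)
for c in("scene","top"):
    p=cams.capture(c);cv2.imwrite(f"pics/{c}0.png",cv2.resize(p["image"],(800,600)))
    print(c,p["position"],p["attitude"])
    for t in Z:
        for d in nets.tip_of(t,p)[:2]: print(t,d["conf"],np.round(d["centre"]),at(p,d["centre"],Z[t]).round(4))
s=monitor.observe();print(s)
E
```

```text
scene [ 0.05025739 -0.97599009  0.79135471] [ 0.92259422 -0.26261292 -0.51958538]
crystal 0.77 [215. 276.] [ 0.582  -0.2439  0.062 ]
pivot 0.64 [203. 312.] [ 0.6677 -0.3013  0.106 ]
knob_centre 0.58 [204. 278.] [ 0.5541 -0.2931  0.143 ]
sample 0.62 [243. 223.] [ 0.3896 -0.2683  0.062 ]
sample 0.59 [205. 234.] [ 0.5019 -0.1359  0.062 ]
foot 0.32 [212. 277.] [ 0.5855 -0.2432  0.068 ]
top [ 0.30735585 -0.21494799  1.32588377] [ 0.16099682 -0.16021649 -1.58265623]
crystal 0.87 [189. 255.] [ 0.5751 -0.2385  0.062 ]
knob_centre 0.59 [188. 277.] [ 0.5595 -0.2937  0.143 ]
knob_centre 0.35 [250. 324.] [ 0.3992 -0.4037  0.143 ]
sample 0.73 [188. 259.] [ 0.5757 -0.2493  0.062 ]
sample 0.58 [250. 247.] [ 0.4098 -0.2145  0.062 ]
foot 0.2 [169. 150.] [0.6345 0.045  0.068 ]
{'time_s': 0.6, 'qpos': array([-1.54629586e+00,  1.80784776e-01,  1.60698072e+00, -5.87475600e-06,
        1.35378535e+00, -2.06263570e-01]), 'joint_velocities': array([-3.91786667e-04, -2.00387567e-03,  7.03112758e-04, -3.62133627e-05,
        1.56174508e-04,  3.64365589e-04]), 'joint_efforts': array([-6.57264263e-04, -4.33594894e+01, -3.42018628e+01,  7.02227675e-02,
        3.11091158e-02, -1.19698325e-05]), 'tool_pos': array([ 0.13155117, -0.55977892,  0.23873236]), 'tcp_rot': array([ 3.12066274e+00,  3.61676787e-01, -1.49346586e-05]), 'force': array([-0.3991926 , -0.93211818,  0.13434898]), 'ft_torque': array([-0.01299757,  0.02145136,  0.02145013]), 'grip_force': 0.0, 'finger_gap': 0.08817362866980114}
```

View pics/scene0.png

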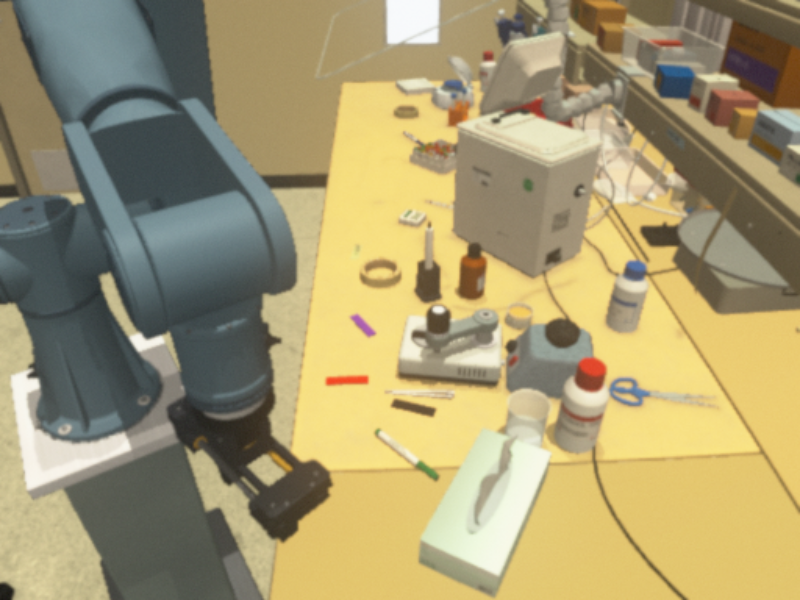

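View pics/top0.png

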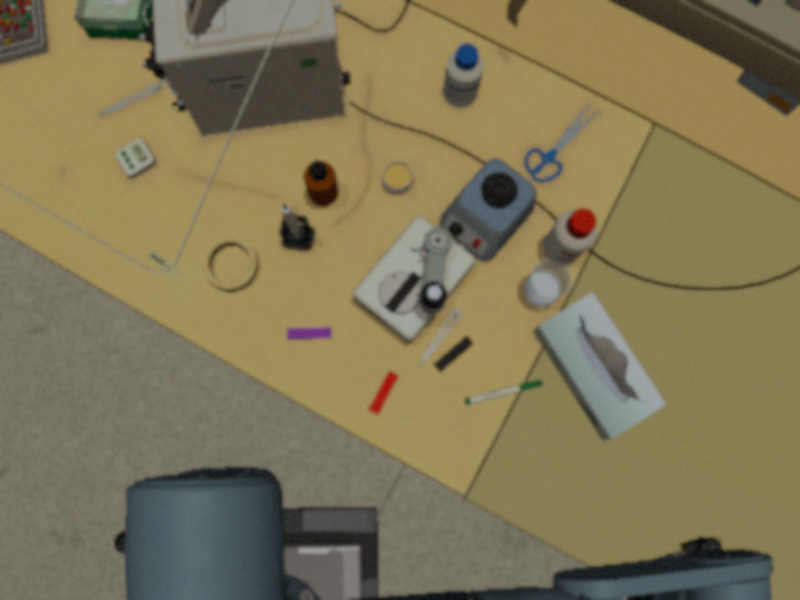

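Run:
```python
from h import *
a=cams.capture("scene");b=cams.capture("top")
ci=cv2.resize(a["image"][150:260,200:360],(800,550),interpolation=3);cv2.imwrite("pics/c1.png",ci)
ci=cv2.resize(b["image"][145:245,205:338],(798,600),interpolation=3);cv2.imwrite("pics/c2.png",ci)
for t in("knob_centre","pivot","foot"):
  for c,p in(("s",a),("t",b)):
    for d in nets.outline_of(t,p)[:2]:
      e=d["extent"];print(t,c,d["conf"],e)
    for d in nets.tip_of(t,p)[:2]:print("  tip",d["conf"],d["centre"])
```

```text
knob_centre s 0.74 [272.9, 196.2, 46.5, 29.2]
  tip 0.73 [203.0, 280.6]
knob_centre t 0.71 [265.5, 146.1, 25.8, 54.8]
  tip 0.74 [186.1, 275.0]
pivot s 0.8 [272.7, 194.9, 46.5, 29.5]
  tip 0.92 [205.6, 310.3]
pivot t 0.79 [267.4, 143.0, 22.0, 57.3]
  tip 0.74 [152.1, 281.5]
foot s 0.19 [254.9, 247.9, 32.6, 4.7]
```

The instrument is at top (530,280)/800 and scene (450,345)/800. The knob is at top (433,295) and the pivot at top (436,240). The sample lies on the round plate at top (404,292). The look-alike on the bench at top (453,353) is the spare bar, and the purple and red bars are decoys. I'll confirm in the crop.

View pics/c2.png

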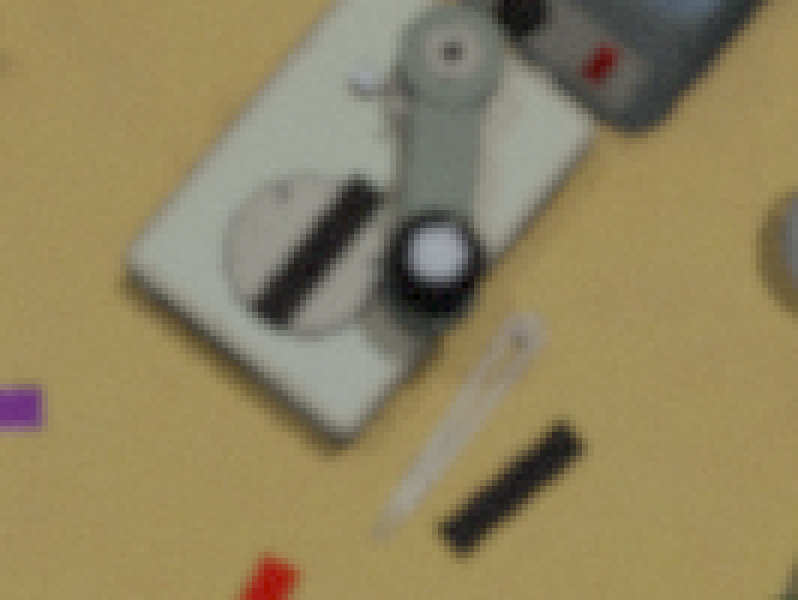

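View pics/c1.png

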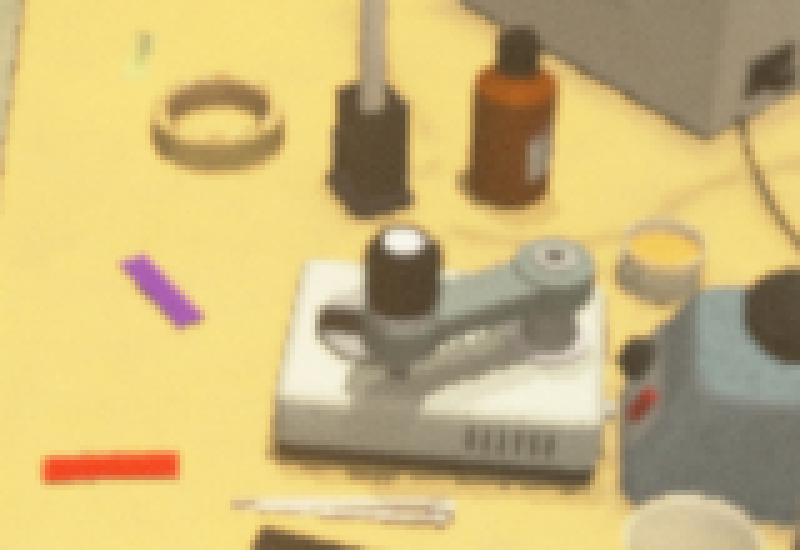

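Run:
```python
from h import *
b=cams.capture("top");a=cams.capture("scene")
for n,p,k,v in(("top",b,[186.5,276.5],[152.5,280]),("scene",a,[203.5,279.5],[205.6,310.3])):
  K=at(p,k,.143);P=at(p,v,.106);print(n,K.round(4),P.round(4),np.linalg.norm((K-P)[:2]))
C=at(b,[187.5,255.8],.062);print("C",C)
for t in("knob_centre","pivot","crystal"):
  for p in (a,b):
    for d in nets.tip_of(t,p)[:1]: print(t,d["conf"],np.round(d["centre"],1),at(p,d["centre"],dict(knob_centre=.143,pivot=.106,crystal=.062)[t]).round(4))
```

```text
top [ 0.5629 -0.2918  0.143 ] [ 0.663  -0.3063  0.106 ] 0.10111522188718514
scene [ 0.559  -0.2908  0.143 ] [ 0.6572 -0.3075  0.106 ] 0.09956085619656561
C [ 0.57865138 -0.24100472  0.062     ]
knob_centre 0.64 [203.9 279.5] [ 0.558  -0.2923  0.143 ]
knob_centre 0.75 [186.9 277.4] [ 0.5618 -0.294   0.143 ]
pivot 0.67 [203.6 311.7] [ 0.6666 -0.3022  0.106 ]
pivot 0.57 [154.3 283.2] [ 0.6579 -0.3147  0.106 ]
crystal 0.59 [215.4 276.4] [ 0.5813 -0.2479  0.062 ]
crystal 0.69 [186.6 254.4] [ 0.5812 -0.2373  0.062 ]
```

The crops confirm it: the knob is at top px (277,187) and the sample lies on the plate at (256,188), with the arm about 0.5 rad open. Next I move above the knob, then turn the tool.

Emit:
{"api": "send_rows", "payload": {
  "increments": [
    [0.032,-0.011,-0.004,0,0,0],
    [0.032,-0.011,-0.004,0,0,0],
    [0.032,-0.011,-0.004,0,0,0],
    [0.032,-0.011,-0.004,0,0,0],
    [0.032,-0.011,-0.004,0,0,0]
  ],
  "hand": 1
}}

```text
time_s: 2.2
tool_pos: [0.2757, -0.4688, 0.259]
tcp_rot: [3.12, 0.361, 0.0]
force: [0.3, -0.4, -0.5]
finger_gap: 0.0883
grip_force: 0.0
```

Emit:
{"api": "send_rows", "payload": {
  "increments": [
    [0.032,-0.011,-0.004,0,0,0],
    [0.032,-0.011,-0.004,0,0,0],
    [0.032,-0.011,-0.004,0,0,0],
    [0.032,-0.011,-0.004,0,0,0],
    [0.032,-0.011,-0.004,0,0,0]
  ]
}}

```text
time_s: 2.7
tool_pos: [0.419, -0.3786, 0.279]
tcp_rot: [3.12, 0.362, 0.0]
force: [0.2, -0.3, -0.2]
finger_gap: 0.0882
grip_force: 0.0
```

Emit:
{"api": "send_rows", "payload": {
  "increments": [
    [0.032,-0.011,-0.004,0,0,0],
    [0.032,-0.011,-0.004,0,0,0],
    [0.032,-0.011,-0.004,0,0,0],
    [0.032,-0.011,-0.004,0,0,0],
    [0.032,-0.011,-0.004,0,0,0]
  ]
}}

```text
time_s: 3.2
tool_pos: [0.5622, -0.2884, 0.2989]
tcp_rot: [3.121, 0.362, 0.0]
force: [0.6, -0.7, -0.2]
finger_gap: 0.088
grip_force: 0.0
```

Emit:
{"api": "send_rows", "payload": {
  "increments": [
    [0,0,0,0,0,-1],
    [0,0,0,0,0,-1],
    [0,0,0,0,0,-1],
    [0,0,0,0,0,-1],
    [0,0,0,0,0,-1]
  ]
}}

```text
time_s: 3.7
tool_pos: [0.5611, -0.2893, 0.2986]
tcp_rot: [-2.932, -1.129, 0.0]
force: [-0.0, 0.5, 0.9]
finger_gap: 0.0884
grip_force: 0.0
```

Emit:
{"api": "send_rows", "payload": {
  "increments": [
    [0,0,0,0,0,-1],
    [0,0,0,0,0,-1],
    [0,0,0,0,0,-1],
    [0,0,0,0,0,-1],
    [0,0,0,0,0,-1]
  ]
}}

```text
time_s: 4.2
tool_pos: [0.5611, -0.2893, 0.2986]
tcp_rot: [-2.561, -1.819, 0.0]
force: [1.3, -0.5, -1.6]
finger_gap: 0.0876
grip_force: 0.0
```

Emit:
{"api": "send_rows", "payload": {
  "increments": [
    [0,0,0,0,0,-1],
    [0,0,0,0,0,-1],
    [0,0,0,0,0,-1],
    [0,0,0,0,0,-1],
    [0,0,0,0,0,-1]
  ]
}}

```text
time_s: 4.7
tool_pos: [0.5611, -0.2893, 0.2986]
tcp_rot: [-2.032, -2.396, -0.0]
force: [0.1, 0.6, -0.3]
finger_gap: 0.0883
grip_force: 0.0
```

Emit:
{"api": "send_rows", "payload": {
  "increments": [
    [0,0,0,0,0,-1],
    [0,0,0,0,0,-1],
    [0,0,0,0,0,-1],
    [0,0,0,0,0,-1],
    [0,0,0,0,0,-1]
  ]
}}

```text
time_s: 5.2
tool_pos: [0.5611, -0.2894, 0.2986]
tcp_rot: [-1.376, -2.824, -0.0]
force: [-0.1, 0.4, 0.1]
finger_gap: 0.0877
grip_force: 0.0
```

Emit:
{"api": "send_rows", "payload": {
  "increments": [
    [0,0,0,0,0,-1],
    [0,0,0,0,0,-1],
    [0,0,0,0,0,-1],
    [0,0,0,0,0,-1],
    [0,0,0,0,0,-1]
  ]
}}

```text
time_s: 5.7
tool_pos: [0.5611, -0.2893, 0.2986]
tcp_rot: [-0.634, -3.077, -0.0]
force: [-0.6, -0.3, 0.0]
finger_gap: 0.0881
grip_force: 0.0
```

```bash
cat >> h.py <<'E'
def st():
    s=monitor.observe();M=rot(s["tcp_rot"]);print("t",round(s["time_s"],2),"q",s["qpos"].round(2),"tcp",s["tool_pos"].round(4),"x",M[:,0].round(3),"y",M[:,1].round(3),"z",M[:,2].round(3),"F",s["force"].round(1),"M",s["ft_torque"].round(3),"gap",round(s["finger_gap"],4),round(s["grip_force"],1));return s
E
python3 - <<'E'
from h import *
s=st();M=rot(s["tcp_rot"]);K=np.array([.561,-.292,.126])
print("to knob in tool axes",M.T@(K-s["tool_pos"]))
E
```

```text
t 5.7 q [-0.66  0.26  1.39  0.    1.49 -1.83] tcp [ 0.5611 -0.2893  0.2986] x [-0.918  0.396  0.   ] y [0.396 0.918 0.   ] z [-0.  0. -1.] F [-0.6 -0.3  0. ] M [-0.022 -0.121  0.017] gap 0.0881 0.0
to knob in tool axes [-0.00099889 -0.00249449  0.17262298]
```

Emit:
{"api": "send_rows", "payload": {
  "increments": [
    [-0.001,-0.002,0.02,0,0,0],
    [0,0,0.02,0,0,0],
    [0,0,0.02,0,0,0],
    [0,0,0.02,0,0,0],
    [0,0,0.02,0,0,0]
  ]
}}

```text
time_s: 6.2
tool_pos: [0.5612, -0.2916, 0.1979]
tcp_rot: [0.641, 3.076, -0.0]
force: [0.7, -0.4, 0.1]
finger_gap: 0.0882
grip_force: 0.0
```

Emit:
{"api": "send_rows", "payload": {
  "increments": [
    [0,0,0.02,0,0,0],
    [0,0,0.02,0,0,0],
    [0,0,0.015,0,0,0],
    [0,0,0.01,0,0,0],
    [0,0,0.006,0,0,0]
  ]
}}

```text
time_s: 6.7
tool_pos: [0.561, -0.2915, 0.1269]
tcp_rot: [-0.641, -3.075, -0.001]
force: [0.8, 0.8, 0.3]
finger_gap: 0.0879
grip_force: 0.0
```

Emit:
{"api": "send_rows", "payload": {
  "increments": [
    [0,0,0,0,0,0],
    [0,0,0,0,0,0],
    [0,0,0,0,0,0],
    [0,0,0,0,0,0],
    [0,0,0,0,0,0]
  ],
  "hand": 0.14,
  "grip_force": 5
}}

```text
time_s: 7.2
tool_pos: [0.5614, -0.2917, 0.1283]
tcp_rot: [0.641, 3.075, -0.001]
force: [0.3, -0.0, -0.5]
finger_gap: 0.0512
grip_force: 0.0
```

Run:
```python
from h import *
s=st()
a=cams.capture("scene");b=cams.capture("top")
i=cv2.resize(a["image"][130:260,200:360],(480,390),interpolation=3);j=cv2.resize(b["image"][135:245,215:323],(320,326),interpolation=3)
o=np.zeros((390,800,3),np.uint8);o[:,:480]=i;o[:326,480:]=j;cv2.imwrite("pics/d1.png",o)
```

```text
t 7.2 q [-0.67  0.42  1.54  0.    1.18 -1.83] tcp [ 0.5614 -0.2917  0.1283] x [-0.917  0.399 -0.001] y [ 0.399  0.917 -0.   ] z [ 0.001 -0.001 -1.   ] F [ 0.3 -0.  -0.5] M [-0.008 -0.092  0.04 ] gap 0.0512 0.0
```

View pics/d1.png

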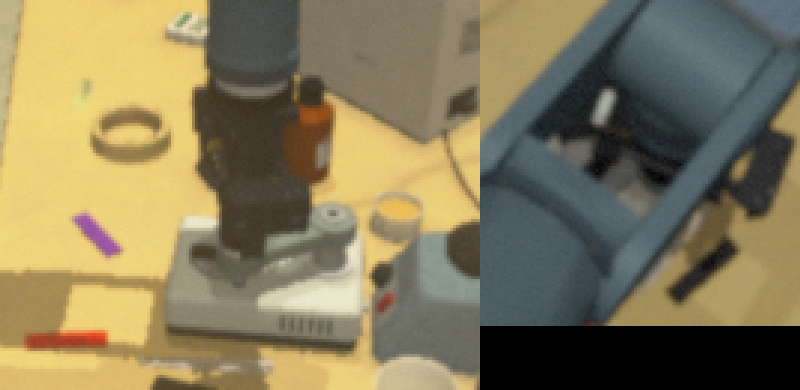

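Emit:
{"api": "send_rows", "payload": {
  "increments": [
    [0.001,0.005,0,0,0,0.25],
    [0.001,0.005,0,0,0,0.25],
    [0.001,0.005,0,0,0,0.25],
    [0.001,0.005,0,0,0,0.25],
    [0.001,0.005,0,0,0,0.25]
  ]
}}

```text
time_s: 7.8
tool_pos: [0.567, -0.267, 0.1275]
tcp_rot: [-0.833, -3.027, 0.001]
force: [-3.0, -0.9, 0.7]
finger_gap: 0.0502
grip_force: 1.2
```

Emit:
{"api": "send_rows", "payload": {
  "increments": [
    [0.001,0.005,0,0,0,0.25],
    [0.001,0.005,0,0,0,0.25],
    [0.001,0.005,0,0,0,0.25],
    [0.001,0.005,0,0,0,0.25],
    [0.001,0.004,0,0,0,0.25]
  ]
}}

```text
time_s: 8.3
tool_pos: [0.5765, -0.2441, 0.1275]
tcp_rot: [-1.021, -2.97, 0.001]
force: [-0.7, -1.8, -0.9]
finger_gap: 0.0502
grip_force: 0.7
```

Run:
```python
from h import *
s=st();M=rot(s["tcp_rot"]);C=np.array([.5787,-.2415,.128]);print("to C",M.T@(C-s["tool_pos"]))
```

```text
t 8.3 q [-0.59  0.41  1.56 -0.    1.18 -1.5 ] tcp [ 0.5765 -0.2441  0.1275] x [-0.789  0.615  0.001] y [ 0.615  0.789 -0.001] z [-0.001 -0.    -1.   ] F [-0.7 -1.8 -0.9] M [-0.172 -0.031  0.008] gap 0.0502 0.7
to C [-0.00015214  0.00343742 -0.00048717]
```

Emit:
{"api": "send_rows", "payload": {
  "increments": [
    [0,0.001,0,0,0,0],
    [0,0.001,0,0,0,0],
    [0,0.001,0,0,0,0],
    [0,0.001,0,0,0,0],
    [0,0.001,0,0,0,0]
  ]
}}

```text
time_s: 8.8
tool_pos: [0.5799, -0.2403, 0.1277]
tcp_rot: [-1.019, -2.971, 0.0]
force: [-1.9, -0.2, 0.3]
finger_gap: 0.0499
grip_force: 0.8
```

Emit:
{"api": "send_rows", "payload": {
  "increments": [
    [0,0.001,0,0,0,0],
    [0,0.0005,0,0,0,0],
    [0,0.0005,0,0,0,0],
    [0,0,0,0,0,0],
    [0,0,0,0,0,0]
  ]
}}

```text
time_s: 9.3
tool_pos: [0.5814, -0.2386, 0.1278]
tcp_rot: [1.019, 2.971, 0.0]
force: [-1.5, -1.0, -0.4]
finger_gap: 0.05
grip_force: 0.4
```

Emit:
{"api": "send_rows", "payload": {
  "increments": [
    [0,0.0005,0,0,0,0],
    [0,0.0005,0,0,0,0],
    [0,0.0005,0,0,0,0],
    [0,0.0005,0,0,0,0],
    [0,0,0,0,0,0]
  ]
}}

```text
time_s: 9.8
tool_pos: [0.5825, -0.237, 0.1278]
tcp_rot: [1.019, 2.972, 0.0]
force: [-1.1, 0.2, -0.3]
finger_gap: 0.0502
grip_force: 0.6
```

Emit:
{"api": "send_rows", "payload": {
  "increments": [
    [0,0.0005,0,0,0,0],
    [0,0.0005,0,0,0,0],
    [0,0.0005,0,0,0,0],
    [0,0.0005,0,0,0,0],
    [0,0,0,0,0,0]
  ]
}}

```text
time_s: 10.3
tool_pos: [0.5837, -0.2354, 0.1277]
tcp_rot: [1.019, 2.972, 0.0]
force: [-1.4, 0.6, -0.3]
finger_gap: 0.0503
grip_force: 0.5
```

Run:
```python
from h import *
s=st()
```

```text
t 10.3 q [-0.57  0.41  1.55  0.    1.18 -1.48] tcp [ 0.5837 -0.2354  0.1277] x [-0.79   0.614 -0.   ] y [0.614 0.79  0.   ] z [ 0.  0. -1.] F [-1.4  0.6 -0.3] M [-0.02   0.108 -0.086] gap 0.0503 0.5
```

Emit:
{"api": "send_rows", "payload": {
  "increments": [
    [0,0.0005,0,0,0,0],
    [0,0.0005,0,0,0,0],
    [0,0.0005,0,0,0,0],
    [0,0.0005,0,0,0,0],
    [0,0,0,0,0,0]
  ]
}}

```text
time_s: 10.8
tool_pos: [0.5841, -0.2349, 0.1277]
tcp_rot: [-1.019, -2.971, 0.003]
force: [-5.7, -4.1, -0.3]
finger_gap: 0.0502
grip_force: 3.4
```

Emit:
{"api": "send_rows", "payload": {
  "increments": [
    [0,0.0005,0,0,0,0],
    [0,0.0005,0,0,0,0],
    [0,0.0005,0,0,0,0],
    [0,0.0005,0,0,0,0],
    [0,0,0,0,0,0]
  ]
}}

```text
time_s: 11.3
tool_pos: [0.5848, -0.234, 0.1277]
tcp_rot: [-1.019, -2.97, 0.005]
force: [-8.0, -5.7, 2.1]
finger_gap: 0.0521
grip_force: 5.0
```

Run:
```python
from h import *
s=st()
a=cams.capture("scene");b=cams.capture("top")
i=cv2.resize(a["image"][160:250,230:340],(477,390),interpolation=3);j=cv2.resize(b["image"][135:245,215:323],(320,326),interpolation=3)
o=np.zeros((390,800,3),np.uint8);o[:,:477]=i;o[:326,480:]=j;cv2.imwrite("pics/d2.png",o)
```

```text
t 11.3 q [-0.57  0.41  1.55 -0.    1.18 -1.48] tcp [ 0.5848 -0.234   0.1277] x [-0.789  0.614  0.001] y [ 0.614  0.789 -0.003] z [-0.003 -0.002 -1.   ] F [-8.  -5.7  2.1] M [-1.076  1.116 -0.038] gap 0.0521 5.0
```

View pics/d2.png

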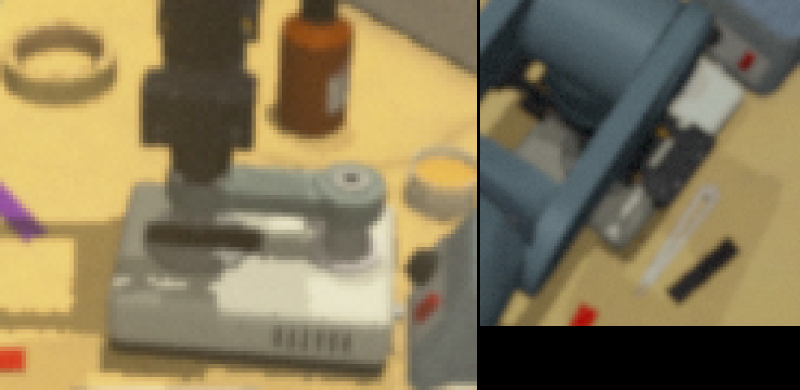

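The arm is on its stop: force has risen to 10 N and the picture shows it over the bar at (200,235). I back off, open, turn the tool by −1.5 rad, and grip radially, which centres the tool and gives the full turning range.

Emit:
{"api": "send_rows", "payload": {
  "increments": [
    [0,-0.003,0,0,0,0],
    [0,-0.0035,0,0,0,0],
    [0,0,0,0,0,0],
    [0,0,0,0,0,0],
    [0,0,0,0,0,0]
  ],
  "hand": 0.8
}}

```text
time_s: 11.9
tool_pos: [0.5824, -0.2373, 0.1278]
tcp_rot: [1.019, 2.971, 0.0]
force: [0.5, -0.3, -0.2]
finger_gap: 0.0789
grip_force: 0.0
```

Emit:
{"api": "send_rows", "payload": {
  "increments": [
    [0,0,0,0,0,-1],
    [0,0,0,0,0,-1],
    [0,0,0,0,0,-1],
    [0,0,0,0,0,-1],
    [0,0,0,0,0,-1]
  ]
}}

```text
time_s: 12.4
tool_pos: [0.5823, -0.2372, 0.1277]
tcp_rot: [0.245, 3.132, 0.0]
force: [0.6, -0.5, 0.0]
finger_gap: 0.0792
grip_force: 0.0
```

Emit:
{"api": "send_rows", "payload": {
  "increments": [
    [0,0,0,0,0,-1],
    [0,0,0,0,0,-1],
    [0,0,0,0,0,-1],
    [0,0,0,0,0,-1],
    [0,0,0,0,0,-1]
  ]
}}

```text
time_s: 12.9
tool_pos: [0.5823, -0.2372, 0.1277]
tcp_rot: [-0.537, 3.095, 0.0]
force: [-0.7, -0.7, -0.2]
finger_gap: 0.0793
grip_force: 0.0
```

Emit:
{"api": "send_rows", "payload": {
  "increments": [
    [0,0,0,0,0,-1],
    [0,0,0,0,0,-1],
    [0,0,0,0,0,-1],
    [0,0,0,0,0,-1],
    [0,0,0,0,0,-1]
  ]
}}

```text
time_s: 13.4
tool_pos: [0.5823, -0.2372, 0.1277]
tcp_rot: [-1.286, 2.866, -0.0]
force: [-0.8, 0.7, -0.1]
finger_gap: 0.0793
grip_force: 0.0
```

Run:
```python
from h import *
s=st()
```

```text
t 13.4 q [-0.58  0.41  1.55  0.    1.18 -2.99] tcp [ 0.5823 -0.2372  0.1277] x [-0.665 -0.747 -0.   ] y [-0.747  0.665 -0.   ] z [ 0.  0. -1.] F [-0.8  0.7 -0.1] M [ 0.076 -0.069  0.01 ] gap 0.0793 0.0
```

Emit:
{"api": "send_rows", "payload": {
  "increments": [
    [0,0,0,0,0,0],
    [0,0,0,0,0,0],
    [0,0,0,0,0,0],
    [0,0,0,0,0,0],
    [0,0,0,0,0,0]
  ],
  "hand": -1,
  "grip_force": 25
}}

```text
time_s: 13.9
tool_pos: [0.5821, -0.2375, 0.1277]
tcp_rot: [-1.279, 2.869, -0.0]
force: [-0.5, -0.5, -0.8]
finger_gap: 0.0425
grip_force: 25.0
```

Emit:
{"api": "send_rows", "payload": {
  "increments": [
    [0,0,0,0,0,0],
    [0,0,0,0,0,0],
    [0,0,0,0,0,0],
    [0,0,0,0,0,0],
    [0,0,0,0,0,0]
  ]
}}

```text
time_s: 14.4
tool_pos: [0.5822, -0.2375, 0.1277]
tcp_rot: [-1.28, 2.869, -0.0]
force: [1.0, -0.8, 0.2]
finger_gap: 0.0421
grip_force: 25.0
```

Run:
```python
from h import *
s=st()
```

```text
t 14.4 q [-0.58  0.41  1.55  0.    1.18 -2.99] tcp [ 0.5822 -0.2375  0.1277] x [-0.668 -0.744 -0.   ] y [-0.744  0.668 -0.   ] z [ 0. -0. -1.] F [ 1.  -0.8  0.2] M [ 0.052 -0.188 -0.033] gap 0.0421 25.0
```

Emit:
{"api": "send_rows", "payload": {
  "increments": [
    [0,0,0,0,0,0],
    [0,0,0,0,0,0.5],
    [0,0,0,0,0,0.5],
    [0,0,0,0,0,0.5],
    [0,0,0,0,0,0.5]
  ],
  "grip_force": 35
}}

```text
time_s: 14.9
tool_pos: [0.5823, -0.2376, 0.1277]
tcp_rot: [-0.984, 2.983, -0.001]
force: [2.0, -0.9, -0.7]
finger_gap: 0.0425
grip_force: 35.0
```

Run:
```python
from h import *
s=st()
```

```text
t 14.9 q [-0.58  0.41  1.55 -0.    1.18 -2.78] tcp [ 0.5823 -0.2376  0.1277] x [-0.804 -0.595 -0.   ] y [-0.595  0.804 -0.   ] z [ 0. -0. -1.] F [ 2.  -0.9 -0.7] M [ 0.008 -0.314  0.038] gap 0.0425 35.0
```

Emit:
{"api": "send_rows", "payload": {
  "increments": [
    [0,0,0,0,0,0.8],
    [0,0,0,0,0,0.8],
    [0,0,0,0,0,0.8],
    [0,0,0,0,0,0.8],
    [0,0,0,0,0,0.8]
  ]
}}

```text
time_s: 15.4
tool_pos: [0.5824, -0.2378, 0.1277]
tcp_rot: [-0.37, 3.119, -0.001]
force: [1.0, -0.6, -0.9]
finger_gap: 0.0419
grip_force: 35.0
```

Run:
```python
from h import *
s=st()
```

```text
t 15.4 q [-0.58  0.41  1.55 -0.    1.18 -2.38] tcp [ 0.5824 -0.2378  0.1277] x [-0.972 -0.234 -0.001] y [-0.234  0.972 -0.001] z [ 0.001 -0.001 -1.   ] F [ 1.  -0.6 -0.9] M [-0.125 -0.408  0.01 ] gap 0.0419 35.0
```

Emit:
{"api": "send_rows", "payload": {
  "increments": [
    [0,0,0,0,0,0.8],
    [0,0,0,0,0,0.8],
    [0,0,0,0,0,0.8],
    [0,0,0,0,0,0.8],
    [0,0,0,0,0,0.8]
  ]
}}

```text
time_s: 15.9
tool_pos: [0.5824, -0.2381, 0.1278]
tcp_rot: [0.257, 3.13, -0.002]
force: [1.9, -1.2, -2.4]
finger_gap: 0.0422
grip_force: 35.0
```

Run:
```python
from h import *
s=st()
```

```text
t 15.9 q [-0.58  0.41  1.55 -0.    1.18 -1.98] tcp [ 0.5824 -0.2381  0.1278] x [-0.987  0.163 -0.001] y [ 0.163  0.987 -0.001] z [ 0.001 -0.001 -1.   ] F [ 1.9 -1.2 -2.4] M [-0.271 -0.446  0.028] gap 0.0422 35.0
```

Emit:
{"api": "send_rows", "payload": {
  "increments": [
    [0,0,0,0,0,0.5],
    [0,0,0,0,0,0.5],
    [0,0,0,0,0,0.5],
    [0,0,0,0,0,0.5],
    [0,0,0,0,0,0]
  ]
}}

```text
time_s: 16.4
tool_pos: [0.5824, -0.2381, 0.1278]
tcp_rot: [0.564, 3.089, -0.002]
force: [2.0, -2.7, -1.5]
finger_gap: 0.0426
grip_force: 35.0
```

```bash
python3 -c "from h import *;st()"
```

```text
t 16.4 q [-0.58  0.41  1.55 -0.    1.18 -1.79] tcp [ 0.5824 -0.2381  0.1278] x [-0.935  0.354 -0.001] y [ 0.354  0.935 -0.001] z [ 0.001 -0.001 -1.   ] F [ 2.  -2.7 -1.5] M [-0.482 -0.471  0.01 ] gap 0.0426 35.0
```

Emit:
{"api": "send_rows", "payload": {
  "increments": [
    [0,0,0,0,0,0.5],
    [0,0,0,0,0,0.5],
    [0,0,0,0,0,0.5],
    [0,0,0,0,0,0.5],
    [0,0,0,0,0,0]
  ]
}}

```text
time_s: 16.9
tool_pos: [0.5823, -0.2383, 0.1278]
tcp_rot: [0.868, 3.018, -0.002]
force: [1.6, -4.2, -3.6]
finger_gap: 0.0419
grip_force: 35.0
```

```bash
python3 -c "from h import *;st()"
```

```text
t 16.9 q [-0.58  0.41  1.55 -0.    1.18 -1.59] tcp [ 0.5823 -0.2383  0.1278] x [-0.847  0.531 -0.001] y [ 0.531  0.847 -0.001] z [ 0.001 -0.001 -1.   ] F [ 1.6 -4.2 -3.6] M [-0.786 -0.487  0.007] gap 0.0419 35.0
```

Emit:
{"api": "send_rows", "payload": {
  "increments": [
    [0,0,0,0,0,0.4],
    [0,0,0,0,0,0.4],
    [0,0,0,0,0,0.4],
    [0,0,0,0,0,0.3],
    [0,0,0,0,0,0]
  ]
}}

```text
time_s: 17.4
tool_pos: [0.5822, -0.2383, 0.1277]
tcp_rot: [1.091, 2.945, -0.002]
force: [1.8, -5.7, -2.7]
finger_gap: 0.042
grip_force: 35.0
```

```bash
python3 -c "from h import *;st()"
```

```text
t 17.4 q [-0.58  0.41  1.55 -0.    1.18 -1.44] tcp [ 0.5822 -0.2383  0.1277] x [-0.759  0.651 -0.001] y [ 0.651  0.759 -0.001] z [ 0.001 -0.001 -1.   ] F [ 1.8 -5.7 -2.7] M [-0.786 -0.454 -0.021] gap 0.042 35.0
```

Emit:
{"api": "send_rows", "payload": {
  "increments": [
    [0,0,0,0,0,0.4],
    [0,0,0,0,0,0.4],
    [0,0,0,0,0,0.4],
    [0,0,0,0,0,0.3],
    [0,0,0,0,0,0]
  ]
}}

```text
time_s: 17.9
tool_pos: [0.5822, -0.2384, 0.1278]
tcp_rot: [1.308, 2.855, -0.002]
force: [1.9, -5.3, -2.7]
finger_gap: 0.0422
grip_force: 35.0
```

```bash
python3 -c "from h import *;st()"
```

```text
t 17.9 q [-0.58  0.41  1.55 -0.    1.18 -1.29] tcp [ 0.5822 -0.2384  0.1278] x [-0.653  0.757 -0.001] y [ 0.757  0.653 -0.001] z [ 0.    -0.001 -1.   ] F [ 1.9 -5.3 -2.7] M [-0.886 -0.484 -0.021] gap 0.0422 35.0
```

```bash
cat >> h.py <<'E'
def sm(n=1):
    s=monitor.observe();print("t",round(s["time_s"],2),"q6",s["qpos"][5].round(3),"tau",s["joint_efforts"].round(3),"F",s["force"].round(1),"M",s["ft_torque"].round(3),"tcp",s["tool_pos"].round(4))
E
python3 - <<'E'
from h import *
for i in range(3): sm();cams.capture("top")
E
```

```text
t 17.9 q6 -1.288 tau [  2.521 -52.593 -30.011   0.927   1.38    0.284] F [ 1.9 -5.3 -2.7] M [-0.886 -0.484 -0.021] tcp [ 0.5822 -0.2384  0.1278]
t 17.95 q6 -1.288 tau [  2.524 -52.601 -30.012   0.927   1.383   0.094] F [ 1.2 -3.7 -2.9] M [-0.887 -0.477  0.025] tcp [ 0.5822 -0.2384  0.1278]
t 18.0 q6 -1.288 tau [ 2.5190e+00 -5.2601e+01 -3.0011e+01  9.2600e-01  1.3840e+00  3.2000e-02] F [ 1.  -5.6 -3. ] M [-0.811 -0.393  0.035] tcp [ 0.5822 -0.2384  0.1278]
```

Emit:
{"api": "send_rows", "payload": {
  "increments": [
    [0,0,0,0,0,0.4],
    [0,0,0,0,0,0.4],
    [0,0,0,0,0,0.4],
    [0,0,0,0,0,0.3],
    [0,0,0,0,0,0]
  ]
}}

```text
time_s: 18.55
tool_pos: [0.5821, -0.2385, 0.1278]
tcp_rot: [1.519, 2.749, -0.002]
force: [1.6, -6.1, -3.3]
finger_gap: 0.0419
grip_force: 35.0
```

```bash
python3 -c "from h import *;sm()"
```

```text
t 18.55 q6 -1.138 tau [  2.705 -52.528 -30.035   1.027   1.333   0.285] F [ 1.6 -6.1 -3.3] M [-0.833 -0.369  0.001] tcp [ 0.5821 -0.2385  0.1278]
```

Emit:
{"api": "send_rows", "payload": {
  "increments": [
    [0,0,0,0,0,0.4],
    [0,0,0,0,0,0.4],
    [0,0,0,0,0,0.4],
    [0,0,0,0,0,0.3],
    [0,0,0,0,0,0]
  ]
}}

```text
time_s: 19.05
tool_pos: [0.5821, -0.2385, 0.1278]
tcp_rot: [1.72, 2.627, -0.002]
force: [2.0, -5.9, -2.2]
finger_gap: 0.0424
grip_force: 35.0
```

```bash
python3 -c "from h import *;sm()"
```

```text
t 19.05 q6 -0.988 tau [  2.874 -52.448 -30.071   1.129   1.27    0.293] F [ 2.  -5.9 -2.2] M [-0.943 -0.255 -0.023] tcp [ 0.5821 -0.2385  0.1278]
```

Emit:
{"api": "send_rows", "payload": {
  "increments": [
    [0,0,0,0,0,0.3],
    [0,0,0,0,0,0.3],
    [0,0,0,0,0,0.3],
    [0,0,0,0,0,0.3],
    [0,0,0,0,0,0.3]
  ]
}}

```text
time_s: 19.55
tool_pos: [0.582, -0.2386, 0.1278]
tcp_rot: [1.913, 2.491, -0.002]
force: [-0.0, -5.9, -2.2]
finger_gap: 0.0421
grip_force: 35.0
```

```bash
python3 -c "from h import *;sm()"
```

```text
t 19.55 q6 -0.837 tau [  3.026 -52.38  -30.133   1.261   1.192  -0.323] F [-0.  -5.9 -2.2] M [-0.886 -0.19   0.087] tcp [ 0.582  -0.2386  0.1278]
```

Emit:
{"api": "send_rows", "payload": {
  "increments": [
    [0,0,0,0,0,0.3],
    [0,0,0,0,0,0.3],
    [0,0,0,0,0,0.3],
    [0,0,0,0,0,0.3],
    [0,0,0,0,0,0.3]
  ]
}}

```text
time_s: 20.05
tool_pos: [0.5819, -0.2386, 0.1278]
tcp_rot: [2.094, 2.341, -0.002]
force: [-0.5, -6.3, -1.7]
finger_gap: 0.042
grip_force: 35.0
```

```bash
python3 -c "from h import *;sm()"
```

```text
t 20.05 q6 -0.687 tau [  3.159 -52.293 -30.211   1.346   1.098  -0.321] F [-0.5 -6.3 -1.7] M [-0.92  -0.161  0.083] tcp [ 0.5819 -0.2386  0.1278]
```

Emit:
{"api": "send_rows", "payload": {
  "increments": [
    [0,0,0,0,0,0.3],
    [0,0,0,0,0,0.3],
    [0,0,0,0,0,0.3],
    [0,0,0,0,0,0.3],
    [0,0,0,0,0,0.3]
  ]
}}

```text
time_s: 20.55
tool_pos: [0.5818, -0.2386, 0.1278]
tcp_rot: [2.264, 2.177, -0.002]
force: [-0.2, -5.9, -2.5]
finger_gap: 0.0423
grip_force: 35.0
```

```bash
python3 -c "from h import *;sm()"
```

```text
t 20.55 q6 -0.537 tau [  3.269 -52.2   -30.299   1.423   0.991  -0.319] F [-0.2 -5.9 -2.5] M [-0.905 -0.095  0.076] tcp [ 0.5818 -0.2386  0.1278]
```

Emit:
{"api": "send_rows", "payload": {
  "increments": [
    [0,0,0,0,0,0.3],
    [0,0,0,0,0,0.3],
    [0,0,0,0,0,0.3],
    [0,0,0,0,0,0.3],
    [0,0,0,0,0,0.3]
  ]
}}

```text
time_s: 21.05
tool_pos: [0.5817, -0.2386, 0.1278]
tcp_rot: [2.42, 2.001, -0.002]
force: [-1.3, -5.6, -1.6]
finger_gap: 0.0424
grip_force: 35.0
```

```bash
python3 -c "from h import *;sm()"
```

```text
t 21.05 q6 -0.387 tau [  3.352 -52.098 -30.397   1.489   0.874  -0.317] F [-1.3 -5.6 -1.6] M [-0.943 -0.053  0.081] tcp [ 0.5817 -0.2386  0.1278]
```

Mz is a steady +0.08 while moving, so the screw is turning and has no clicks yet. Continue.

Emit:
{"api": "send_rows", "payload": {
  "increments": [
    [0,0,0,0,0,0.3],
    [0,0,0,0,0,0.3],
    [0,0,0,0,0,0.3],
    [0,0,0,0,0,0.3],
    [0,0,0,0,0,0.3]
  ]
}}

```text
time_s: 21.55
tool_pos: [0.5817, -0.2386, 0.1278]
tcp_rot: [2.564, 1.814, -0.002]
force: [-0.1, -6.2, -2.1]
finger_gap: 0.0426
grip_force: 35.0
```

```bash
python3 -c "from h import *;sm()"
```

```text
t 21.55 q6 -0.237 tau [  3.405 -51.989 -30.503   1.543   0.748  -0.314] F [-0.1 -6.2 -2.1] M [-0.96   0.085 -0.015] tcp [ 0.5817 -0.2386  0.1278]
```

Emit:
{"api": "send_rows", "payload": {
  "increments": [
    [0,0,0,0,0,0.3],
    [0,0,0,0,0,0.3],
    [0,0,0,0,0,0.3],
    [0,0,0,0,0,0.3],
    [0,0,0,0,0,0.3]
  ]
}}

```text
time_s: 22.05
tool_pos: [0.5815, -0.2387, 0.1278]
tcp_rot: [2.692, 1.618, -0.003]
force: [-1.9, -5.2, -0.6]
finger_gap: 0.0422
grip_force: 35.0
```

```bash
python3 -c "from h import *;sm()"
```

```text
t 22.05 q6 -0.087 tau [  3.471 -51.847 -30.619   1.719   0.602  -0.159] F [-1.9 -5.2 -0.6] M [-0.902  0.151  0.295] tcp [ 0.5815 -0.2387  0.1278]
```

Emit:
{"api": "send_rows", "payload": {
  "increments": [
    [0,0,0,0,0,0.3],
    [0,0,0,0,0,0.3],
    [0,0,0,0,0,0.3],
    [0,0,0,0,0,0.3],
    [0,0,0,0,0,0.3]
  ]
}}

```text
time_s: 22.55
tool_pos: [0.5815, -0.2385, 0.1278]
tcp_rot: [2.806, 1.411, -0.003]
force: [-1.7, -5.8, -0.7]
finger_gap: 0.0426
grip_force: 35.0
```

```bash
python3 -c "from h import *;sm()"
```

```text
t 22.55 q6 0.063 tau [  3.365 -51.701 -30.647   1.57    0.497  -0.344] F [-1.7 -5.8 -0.7] M [-0.904  0.212  0.066] tcp [ 0.5815 -0.2385  0.1278]
```

Emit:
{"api": "send_rows", "payload": {
  "increments": [
    [0,0,0,0,0,0.3],
    [0,0,0,0,0,0.3],
    [0,0,0,0,0,0.3],
    [0,0,0,0,0,0.3],
    [0,0,0,0,0,0.3]
  ]
}}

```text
time_s: 23.05
tool_pos: [0.5814, -0.2384, 0.1278]
tcp_rot: [2.904, 1.197, -0.003]
force: [-2.3, -5.3, -0.4]
finger_gap: 0.0423
grip_force: 35.0
```

```bash
python3 -c "from h import *;sm()"
```

```text
t 23.05 q6 0.213 tau [  3.414 -51.973 -30.897   1.52    0.457  -0.442] F [-2.3 -5.3 -0.4] M [-0.812  0.209 -0.04 ] tcp [ 0.5814 -0.2384  0.1278]
```

A peak of 0.295 followed by a drop suggests the first click at q6 ≈ 0. Another rad will confirm the 0.52 period.

Emit:
{"api": "send_rows", "payload": {
  "increments": [
    [0,0,0,0,0,0.3],
    [0,0,0,0,0,0.3],
    [0,0,0,0,0,0.3],
    [0,0,0,0,0,0.3],
    [0,0,0,0,0,0.3]
  ]
}}

```text
time_s: 23.55
tool_pos: [0.5813, -0.2384, 0.1278]
tcp_rot: [2.985, 0.976, -0.003]
force: [-3.4, -4.9, -0.4]
finger_gap: 0.0423
grip_force: 35.0
```

```bash
python3 -c "from h import *;sm()"
```

```text
t 23.55 q6 0.363 tau [  3.296 -51.639 -30.94    1.597   0.251  -0.314] F [-3.4 -4.9 -0.4] M [-0.791  0.264  0.103] tcp [ 0.5813 -0.2384  0.1278]
```

Emit:
{"api": "send_rows", "payload": {
  "increments": [
    [0,0,0,0,0,0.3],
    [0,0,0,0,0,0.3],
    [0,0,0,0,0,0.3],
    [0,0,0,0,0,0.3],
    [0,0,0,0,0,0]
  ]
}}

```text
time_s: 24.05
tool_pos: [0.5812, -0.2383, 0.1278]
tcp_rot: [3.038, 0.796, -0.003]
force: [-3.6, -5.3, 0.7]
finger_gap: 0.0424
grip_force: 35.0
```

```bash
python3 -c "from h import *;sm()"
```

```text
t 24.05 q6 0.482 tau [  3.307 -51.511 -31.022   1.644   0.12    0.384] F [-3.6 -5.3  0.7] M [-0.791  0.383  0.067] tcp [ 0.5812 -0.2383  0.1278]
```

Emit:
{"api": "send_rows", "payload": {
  "increments": [
    [0,0,0,0,0,0.3],
    [0,0,0,0,0,0.3],
    [0,0,0,0,0,0.3],
    [0,0,0,0,0,0],
    [0,0,0,0,0,0]
  ]
}}

```text
time_s: 24.55
tool_pos: [0.5813, -0.2383, 0.1278]
tcp_rot: [3.071, 0.66, -0.003]
force: [-2.3, -4.4, 0.4]
finger_gap: 0.0424
grip_force: 35.0
```

```bash
python3 -c "from h import *;sm()"
```

```text
t 24.55 q6 0.572 tau [ 3.1860e+00 -5.1480e+01 -3.1033e+01  1.5190e+00  7.9000e-02  4.9000e-02] F [-2.3 -4.4  0.4] M [-0.73   0.423  0.061] tcp [ 0.5813 -0.2383  0.1278]
```

Emit:
{"api": "send_rows", "payload": {
  "increments": [
    [0,0,0,0,0,0.3],
    [0,0,0,0,0,0.3],
    [0,0,0,0,0,0.3],
    [0,0,0,0,0,0],
    [0,0,0,0,0,0]
  ]
}}

```text
time_s: 25.05
tool_pos: [0.5813, -0.2382, 0.1278]
tcp_rot: [3.098, 0.521, -0.003]
force: [-2.5, -4.6, 0.1]
finger_gap: 0.0424
grip_force: 35.0
```

```bash
python3 -c "from h import *;sm()"
```

```text
t 25.05 q6 0.662 tau [ 3.4280e+00 -5.1329e+01 -3.1006e+01  1.6000e+00  3.2000e-02 -1.8000e-02] F [-2.5 -4.6  0.1] M [-0.77   0.494 -0.062] tcp [ 0.5813 -0.2382  0.1278]
```

Emit:
{"api": "send_rows", "payload": {
  "increments": [
    [0,0,0,0,0,0.3],
    [0,0,0,0,0,0.3],
    [0,0,0,0,0,0.3],
    [0,0,0,0,0,0],
    [0,0,0,0,0,0]
  ]
}}

```text
time_s: 25.55
tool_pos: [0.5812, -0.2382, 0.1278]
tcp_rot: [3.118, 0.381, -0.003]
force: [-3.7, -4.7, 1.6]
finger_gap: 0.0419
grip_force: 35.0
```

```bash
python3 -c "from h import *;sm()"
```

```text
t 25.55 q6 0.752 tau [ 3.3560e+00 -5.1384e+01 -3.1220e+01  1.6260e+00 -7.8000e-02  1.4000e-02] F [-3.7 -4.7  1.6] M [-0.774  0.479 -0.073] tcp [ 0.5812 -0.2382  0.1278]
```

Emit:
{"api": "send_rows", "payload": {
  "increments": [
    [0,0,0,0,0,0.3],
    [0,0,0,0,0,0.3],
    [0,0,0,0,0,0.3],
    [0,0,0,0,0,0],
    [0,0,0,0,0,0]
  ]
}}

```text
time_s: 26.05
tool_pos: [0.5812, -0.2381, 0.1277]
tcp_rot: [3.132, 0.24, -0.003]
force: [-3.8, -4.1, 1.3]
finger_gap: 0.0423
grip_force: 35.0
```

```bash
python3 -c "from h import *;sm()"
```

```text
t 26.05 q6 0.842 tau [ 3.2830e+00 -5.1337e+01 -3.1269e+01  1.6210e+00 -1.4400e-01  4.9000e-02] F [-3.8 -4.1  1.3] M [-0.706  0.532  0.067] tcp [ 0.5812 -0.2381  0.1277]
```

Emit:
{"api": "send_rows", "payload": {
  "increments": [
    [0,0,0,0,0,0.3],
    [0,0,0,0,0,0.3],
    [0,0,0,0,0,0.3],
    [0,0,0,0,0,0],
    [0,0,0,0,0,0]
  ]
}}

```text
time_s: 26.55
tool_pos: [0.5812, -0.2381, 0.1278]
tcp_rot: [3.139, 0.1, -0.003]
force: [-3.6, -5.2, 1.0]
finger_gap: 0.0421
grip_force: 35.0
```

```bash
python3 -c "from h import *;sm()"
```

```text
t 26.55 q6 0.931 tau [  3.2   -51.285 -31.314   1.634  -0.217   0.137] F [-3.6 -5.2  1. ] M [-0.674  0.55   0.117] tcp [ 0.5812 -0.2381  0.1278]
```

Emit:
{"api": "send_rows", "payload": {
  "increments": [
    [0,0,0,0,0,0.3],
    [0,0,0,0,0,0.3],
    [0,0,0,0,0,0.3],
    [0,0,0,0,0,0],
    [0,0,0,0,0,0]
  ]
}}

```text
time_s: 27.05
tool_pos: [0.5812, -0.238, 0.1278]
tcp_rot: [3.141, -0.042, -0.003]
force: [-4.3, -3.8, 0.9]
finger_gap: 0.0425
grip_force: 35.0
```

```bash
python3 -c "from h import *;sm()"
```

```text
t 27.05 q6 1.021 tau [  3.094 -51.22  -31.339   1.604  -0.275   0.165] F [-4.3 -3.8  0.9] M [-0.616  0.534  0.166] tcp [ 0.5812 -0.238   0.1278]
```

Emit:
{"api": "send_rows", "payload": {
  "increments": [
    [0,0,0,0,0,0.3],
    [0,0,0,0,0,0.3],
    [0,0,0,0,0,0.3],
    [0,0,0,0,0,0],
    [0,0,0,0,0,0]
  ]
}}

```text
time_s: 27.55
tool_pos: [0.5812, -0.238, 0.1278]
tcp_rot: [3.136, -0.183, -0.003]
force: [-4.1, -3.2, 0.9]
finger_gap: 0.0422
grip_force: 35.0
```

```bash
python3 -c "from h import *;sm()"
```

```text
t 27.55 q6 1.111 tau [  3.08  -51.13  -31.383   1.55   -0.347   0.058] F [-4.1 -3.2  0.9] M [-0.632  0.596  0.083] tcp [ 0.5812 -0.238   0.1278]
```

Emit:
{"api": "send_rows", "payload": {
  "increments": [
    [0,0,0,0,0,0.3],
    [0,0,0,0,0,0.3],
    [0,0,0,0,0,0.3],
    [0,0,0,0,0,0],
    [0,0,0,0,0,0]
  ]
}}

```text
time_s: 28.05
tool_pos: [0.5813, -0.2379, 0.1278]
tcp_rot: [3.124, -0.324, -0.003]
force: [-3.7, -3.5, 1.6]
finger_gap: 0.0424
grip_force: 35.0
```

```bash
python3 -c "from h import *;sm()"
```

```text
t 28.05 q6 1.202 tau [ 3.0160e+00 -5.1132e+01 -3.1554e+01  1.5160e+00 -4.4400e-01 -3.0000e-02] F [-3.7 -3.5  1.6] M [-0.664  0.665 -0.1  ] tcp [ 0.5813 -0.2379  0.1278]
```

Emit:
{"api": "send_rows", "payload": {
  "increments": [
    [0,0,0,0,0,0.3],
    [0,0,0,0,0,0.3],
    [0,0,0,0,0,0.3],
    [0,0,0,0,0,0],
    [0,0,0,0,0,0]
  ]
}}

```text
time_s: 28.55
tool_pos: [0.5812, -0.2378, 0.1277]
tcp_rot: [3.107, -0.464, -0.003]
force: [-4.1, -4.3, 1.3]
finger_gap: 0.0424
grip_force: 35.0
```

```bash
python3 -c "from h import *;sm()"
```

```text
t 28.55 q6 1.291 tau [  2.996 -51.075 -31.643   1.576  -0.52    0.068] F [-4.1 -4.3  1.3] M [-0.592  0.664  0.066] tcp [ 0.5812 -0.2378  0.1277]
```

Emit:
{"api": "send_rows", "payload": {
  "increments": [
    [0,0,0,0,0,0.3],
    [0,0,0,0,0,0.3],
    [0,0,0,0,0,0.3],
    [0,0,0,0,0,0],
    [0,0,0,0,0,0]
  ]
}}

```text
time_s: 29.05
tool_pos: [0.5812, -0.2378, 0.1277]
tcp_rot: [3.082, -0.603, -0.003]
force: [-2.9, -3.7, 1.8]
finger_gap: 0.042
grip_force: 35.0
```

```bash
python3 -c "from h import *;sm()"
```

```text
t 29.05 q6 1.381 tau [  2.882 -51.091 -31.62    1.517  -0.509   0.071] F [-2.9 -3.7  1.8] M [-0.612  0.639  0.031] tcp [ 0.5812 -0.2378  0.1277]
```

Clicks recur at q6 ≈ 0.1, 0.66 and 1.2, which makes three. I let go and rise.

Emit:
{"api": "send_rows", "payload": {
  "increments": [
    [0,0,0,0,0,0],
    [0,0,0,0,0,0],
    [0,0,0,0,0,0],
    [0,0,0,0,0,0],
    [0,0,0,0,0,0]
  ],
  "hand": 0.8
}}

```text
time_s: 29.55
tool_pos: [0.5822, -0.2372, 0.1276]
tcp_rot: [-3.082, 0.607, 0.0]
force: [-0.1, -0.2, -0.3]
finger_gap: 0.0786
grip_force: 0.0
```

Emit:
{"api": "send_rows", "payload": {
  "increments": [
    [0,0,-0.01,0,0,0],
    [0,0,-0.02,0,0,0],
    [0,0,-0.03,0,0,0],
    [0,0,-0.04,0,0,0],
    [0,0,-0.04,0,0,0]
  ]
}}

```text
time_s: 30.05
tool_pos: [0.5818, -0.2373, 0.2696]
tcp_rot: [-3.082, 0.607, 0.0]
force: [0.3, 0.3, 0.5]
finger_gap: 0.079
grip_force: 0.0
```

```bash
python3 -c "from h import *;s=st();M=rot(s['tcp_rot']);print(M.T@np.array([-.15,-.2,0.05]))"
```

```text
t 30.05 q [-0.58  0.28  1.43  0.    1.44  1.38] tcp [ 0.5818 -0.2373  0.2696] x [ 0.925 -0.379 -0.   ] y [-0.379 -0.925 -0.   ] z [-0.  0. -1.] F [0.3 0.3 0.5] M [ 0.058 -0.054 -0.041] gap 0.079 0.0
[-0.06293717  0.24194577 -0.05001155]
```

Move aside for a view.

Emit:
{"api": "send_rows", "payload": {
  "increments": [
    [-0.02,0.04,-0.01,0,0,0],
    [-0.02,0.04,-0.01,0,0,0],
    [-0.02,0.04,-0.01,0,0,0],
    [-0.02,0.04,0,0,0,0],
    [-0.02,0.04,0,0,0,0]
  ]
}}

```text
time_s: 30.55
tool_pos: [0.4125, -0.3856, 0.2994]
tcp_rot: [3.081, -0.606, 0.003]
force: [0.4, -1.0, 0.0]
finger_gap: 0.0792
grip_force: 0.0
```

Emit:
{"api": "send_rows", "payload": {
  "increments": [
    [-0.03,0.03,0,0,0,0],
    [-0.03,0.03,0,0,0,0],
    [-0.03,0.03,0,0,0,0],
    [-0.03,0.03,0,0,0,0],
    [0,0,0,0,0,0]
  ]
}}

```text
time_s: 31.05
tool_pos: [0.2532, -0.4519, 0.2987]
tcp_rot: [3.079, -0.615, -0.001]
force: [0.5, 0.4, -0.0]
finger_gap: 0.0794
grip_force: 0.0
```

Run:
```python
from h import *
st();a=cams.capture("scene");b=cams.capture("top")
i=cv2.resize(a["image"][175:260,240:340],(470,400),interpolation=3);j=cv2.resize(b["image"][140:245,220:302],(320,410),interpolation=3)
o=np.zeros((410,800,3),np.uint8);o[:400,:470]=i;o[:410,480:]=j;cv2.imwrite("pics/d3.png",o)
for t in("knob_centre","pivot"):
    for d in nets.tip_of(t,b)[:1]: print(t,d,at(b,d["centre"],.143 if t[0]=='k' else .106))
```

```text
t 31.05 q [-1.29  0.    1.68 -0.    1.46  0.68] tcp [ 0.2532 -0.4519  0.2987] x [ 0.923 -0.384 -0.   ] y [-0.384 -0.923  0.002] z [-0.001 -0.002 -1.   ] F [ 0.5  0.4 -0. ] M [0.076 0.022 0.053] gap 0.0794 0.0
knob_centre {'centre': [180.6, 255.0], 'conf': 0.85} [ 0.57920315 -0.23769041  0.143     ]
pivot {'centre': [156.2, 283.2], 'conf': 0.66} [ 0.65264278 -0.31447329  0.106     ]
```

View pics/d3.png

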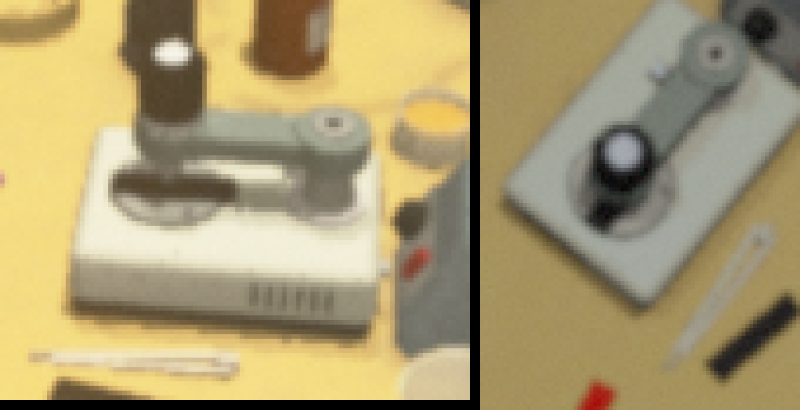

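The arm is home over the plate, with the knob at (172,60) left and (622,155) right. The foot is down on the unshifted bar, so I hand in.

```bash
python3 -c "from h import *;print(arm.close_job())"
```

```text
the job is handed in; nothing more can be done
None
```

I swung the pressure arm home against its stop and turned the knob clockwise through about three clicks. I counted the clicks from torque drops spaced about 0.52 rad apart. I then let go and handed the job in at about 31 s; in the last picture the foot is on the bar, which looks unshifted.

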